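Set the coffee grinder's collar to the red ring

TASK

Change the coffee grinder's grind setting: press its orange release tab so that the clear cover pops up, then swing the cover fully back to its stop. Spin the knurled brass collar up the spindle until its top face is level with the red marker ring, then let go, leaving the cover open and the things around the grinder undisturbed.

Things in the scene. Friction and masses are not known exactly. Their poses are not given: they have to be found in the camera images.
- grinder: coffee grinder, fixed: white wedge-shaped housing 150 mm wide, 200 mm deep, 50 mm high in front, 155 mm at the back; its top (the deck) slopes 30 degrees down towards its front, the robot's side. Origin: centre of underside, below the spindle's foot; x to its back, y to its left, z up
- spindle_foot (a point): foot of the threaded steel spindle (19 mm diameter, 64 mm long) that stands square on the sloping deck, 112 mm over the worktop. Its z axis runs up the spindle (leaning 30 degrees from vertical, to the front), x up the slope to the back, y to the left: the 'deck frame'
- collar_top (a point): centre of the top face of the knurled brass collar on the spindle, 51 mm diameter, 24 mm high (underside 24 mm below). Moves only by turning: counter-clockwise seen from the spindle's tip raises it 24 mm a turn (3.8 mm/rad); stays where left (friction 0.07 N m). Its z is the spindle's. Starts 7 to 16 mm below the red ring; can rise to 58 mm over the deck
- marker (a point): centre of the red marker ring on the spindle, 4 mm tall, 22 mm diameter, 40 to 45 mm above the deck; the collar can climb over it freely; it marks the height for the collar's top face
- cover (a joint): opening angle of the clear plastic cover over collar and spindle: 0 shut, 1.95 rad fully back at its stop. A hood open underneath, 94 mm wide, 134 mm from hinge to its slanting front wall, 69 mm high, walls 3 mm. Once released it springs up by itself to about 0.7 to 0.9 rad; 1 to 2 N at its front edge swing it on, and it stays where it is left from there on
- cover_hinge (a point): middle of the cover's hinge line, which runs along the deck frame's y, 72 mm behind the spindle axis and 2 mm above the deck; axes as the deck frame
- cover_edge (a point): middle of the lower front edge of the cover, 134 mm from the hinge line; moves with the cover. A hook on the release tab holds it down until the tab is pressed
- tab_pad (a point): ribbed pressing point (12 mm from the free end) on the face of the orange release tab at the grinder's front, whose pad is 46 x 40 mm, facing along the spindle direction. Pressed about 8 mm towards the deck (about 4 N; full travel 15 mm, 8 N) it rocks the hook off the cover; it springs back. In the deck frame it lies 120 mm in front of the spindle, 18 mm up
- mug_plain: a white mug, 81 mm wide, 95 mm high; loose bystander, origin at the centre of its underside
- canister_2: a cream lidded canister, 100 mm diameter, 135 mm high; loose bystander, origin at the centre of its underside
- mill_1: a dark wooden pepper mill, 58 mm diameter, 170 mm high; loose bystander, origin at the centre of its underside
- garlic_1: a garlic bulb, 60 mm; loose bystander, origin at the centre of its underside
- spice_jar_4: a spice jar with red cap, 45 mm diameter, 106 mm high; loose bystander, origin at the centre of its underside
- tomato_1: a red tomato, 74 mm; loose bystander, origin at the centre of its underside

How it is judged:
On the way, in this order (a step that is already met when the one before it is completed fails the run):
1. the cover is released and pops up (more than 0.3 rad) (value of joint cover above 0.3 rad), for 0.1 s.
2. the cover stands fully back, within 0.15 rad of its stop (value of joint cover above 1.8 rad), for 0.2 s.
At the end, for the whole second after the job is handed in: The cover stands fully back (within 0.15 rad of its stop) and the collar's top face is level with the middle of the red ring to within 2.5 mm along the spindle (value of joint cover above 1.8 rad and z of collar_top in the frame of marker between -0.0025 and 0.0025 m); the robot touches nothing.
It fails at once if a bystander is shifted by more than 30 mm or knocked over (distance of any of mug_plain, canister_2, mill_1, garlic_1, spice_jar_4, tomato_1 from where it was at the start of the episode above 0.03 m or angle between any of mug_plain, canister_2, mill_1, garlic_1, spice_jar_4, tomato_1's own z axis and vertical above 0.5 rad).
It also fails if it takes over 67 s, if anything falls off the work surface, if the arm or the gripper's body presses on something with over 40 N, if the wrist force passes 120 N, or if a joint passes its speed limit or range.

ROBOT

A 7-joint arm with a two-finger parallel gripper is mounted at the origin on a cart in front of the work surface, level with it; the furniture and walls round the work are solid. World frame = base frame: x ahead of the robot, y to its left, z up, the work surface at z = 0. Lengths are in m, angles in rad, forces in N, time in s.
With the tool pointing down it reaches from about 0.35 to 0.9 m from the base axis. Payload 8.1 kg.
Tool frame: the origin (TCP) lies midway between the tips of the shut fingers; the grasp point (between the pads) lies 19 mm behind it; z points along the fingers, y is the line along which they close (so a half turn about z gives the same grasp; the last joint's range is limited). The gripper opens to 92 mm and grips with 3 to 60 N. Pads are 19 mm wide; open, the fingers measure 130 mm over their backs; the gripper's body (75 mm by 190 mm) begins 47 mm behind the grasp point.
Start: joints at [1.174, 0.434, 0.025, 1.573, -0.012, 1.134, -0.075], TCP at [0.181, -0.598, 0.227] pointing down, gripper open.
Joint ranges: [-2.62, 2.62], [-0.44, 2.09], [-1.27, 1.32], [0.08, 2.57], [-1.32, 4.46], [0.12, 2], [-2.74, 2.74]. Speed limits (rad/s): [2.22, 2.22, 3.01, 3.01, 3.14, 3.14, 3.14].

INTERFACE

Orientations are given as a rotation vector (axis times angle).
In Python, from cell import arm gives the robot as it stands.
- The arm moves only by the tool carry_out, never from a script. Its arguments are lists of equal length, an entry for each row: "claw": the finger opening in cm, from 0 to 9.18; "delta_pos": the shift along the tool's x, y, z in cm, a list of three; "angular": the turn, a rotation vector about the tool's x, y, z in rad, a list of three. In form: {"claw": [claw, ...], "delta_pos": [[dx, dy, dz], ...], "angular": [[ax, ay, az], ...]}. A call has 1 to 20 rows; each row shifts and turns the commanded pose from where the row before left it, along the tool's axes as they then stand; what a row does not reach is not made up. A row lasts 1/10 s, in which the tool goes at most 50 mm and 8.59 degrees, less where a joint would pass 70% of its speed; a pose out of reach is approached as far as the arm can. A call with a gripper value outside its range is refused whole. The fingers move at their own pace and stop on an object; "force" is the grip in N (left out, the last holds). Time passes only in rows, so rows that do not move let the fingers close. It gives the time, the measured TCP pose, the force, the opening and the grip force at its end, in the units of the state.
- arm.observe(): the state, without advancing time (a new reading comes with each control period).
- arm.get_image(name): name is "scene" or "top"; returns a dict with "frame" (400x640x3 uint8, red, green, blue), "mtx" (3x3 intrinsics, pixels), "T" (4x4, takes a point from camera to world coordinates). Camera axes: x right, y down, z forward; pixel columns grow to the right and rows downward; lengths in m; the calibration is good to about 2 mm. A picture is of the moment at which its call begins. There is no depth.
- arm.sign_off(): hands the job in; it is judged then, once.
Trained networks look in a picture, given as the dict that the camera call returned (one of the last four; its "shot" number tells which), for a name from the list of things; names that differ only in an ending like _2 or _b are one class to them, and where a whole thing is asked for, a point or a joint stands for the part that bears it (a point fixed in the world has none). Each returns a list of dicts, best first, with "conf" (0 to 1); they miss things now and then, are a little off and sometimes report something else, mostly with a low value. They report only what shows in the picture. A call takes as long as a camera call.
- arm.look_for(label, picture): "centre" ([column, row] as shares, 0 to 1, of the picture: columns of its width, rows of its height, amid what is visible of it).
- arm.trace(label, picture): "region" (400x640 bool, what is visible of it) and "centre" ([column, row] as shares, 0 to 1, of the picture: columns of its width, rows of its height, amid what is visible of it).
- arm.place_of(label, picture): "centre" ([column, row] as shares, 0 to 1, of the picture: columns of its width, rows of its height: a listed point, or the origin of a listed thing).
The state is a dict: "clock": time; "joints": joint angles; "dq": joint speeds; "joint_efforts": joint torques, N m; "position": TCP position; "ee_rot": TCP orientation; "force": force on the tool from outside, world axes, zero at the start; "ft_torque": the same for the moment, N m; "width": opening from 0.0 (shut) to 1.0 (fully open); "gripper_force": force on a finger pad.
Only numpy, scipy, OpenCV 4.12 (cv2) and the standard library are available. Lean on these libraries where they do the work, as an engineer would, in place of code of your own. Each camera call takes 0.05 s, during which the arm holds its last target. There are 200 camera calls.

## Working session

There is one attempt and no reset: what is moved stays moved. The work goes in short steps, Python scripts to look and compute and a tool call to move; the robot and the scene stay as the last step left them, time stands still between calls to the robot, and variables do not carry over. Pictures are saved under pics/ and viewed, at most 13 in all, crops included, and the job is handed in when it is done.

Besides the shell and the picture viewer there is one more tool, called after ">>>" as name(argument=value, ...) on one line, values as JSON. carry_out: Moves the arm, as the interface text tells. Its arguments: {"type":"object","properties":{"claw":{"type":"array","items":{"type":"number"}},"delta_pos":{"type":"array","items":{"type":"array","items":{"type":"number"}}},"angular":{"type":"array","items":{"type":"array","items":{"type":"number"}}},"force":{"type":"number"}},"required":["claw","delta_pos","angular"]}

```bash
mkdir -p pics
cat > h.py <<'E'
import numpy as np, cv2
from cell import arm
from scipy.spatial.transform import Rotation as R
def px(pic,c): return np.array([c[0]*640,c[1]*400])
def proj(pic,p):
    T=np.linalg.inv(pic['T']); q=T[:3,:3]@np.asarray(p)+T[:3,3]; u=pic['mtx']@q; return u[:2]/u[2]
def ray(pic,uv):
    d=np.linalg.inv(pic['mtx'])@np.array([uv[0],uv[1],1.]); d=pic['T'][:3,:3]@d; return pic['T'][:3,3],d/np.linalg.norm(d)
def tri(obs):
    A=np.zeros((3,3));b=np.zeros(3)
    for pic,uv in obs:
        o,d=ray(pic,uv);P=np.eye(3)-np.outer(d,d);A+=P;b+=P@o
    x=np.linalg.solve(A,b)
    return x,[np.round(proj(pic,x)-uv,1).tolist() for pic,uv in obs]
def save(pic,n): cv2.imwrite('pics/'+n,pic['frame'][:,:,::-1])
E
python3 - <<'E'
from h import *
s=arm.observe();print({k:np.round(v,3).tolist() for k,v in s.items()})
a=arm.get_image('scene');b=arm.get_image('top')
save(a,'s0.png');save(b,'t0.png')
for n in ['grinder','spindle_foot','collar_top','marker','cover_hinge','cover_edge','tab_pad','mug_plain','canister_2','mill_1','garlic_1','spice_jar_4','tomato_1']:
    ra=arm.place_of(n,a);rb=arm.place_of(n,b)
    o=[(p,px(p,r[0]['centre'])) for p,r in((a,ra),(b,rb)) if r]
    print(n,[np.round(x[1]).tolist() for x in o],[round(r[0]['conf'],2) for r in(ra,rb) if r],end=' ')
    if len(o)==2:
        x,e=tri(o);print(x.round(3),e)
    else: print()
print(a['T'].round(3).tolist(),b['T'].round(3).tolist())
E
```

```text
{'clock': 0.0, 'joints': [1.174, 0.435, 0.025, 1.574, -0.012, 1.134, -0.075], 'dq': [-0.001, 0.001, 0.0, -0.002, -0.001, 0.001, 0.001], 'joint_efforts': [0.0, -66.786, 0.985, -31.446, -0.061, 0.043, 0.0], 'position': [0.181, -0.598, 0.226], 'ee_rot': [-3.106, -0.46, 0.001], 'force': [-0.531, -0.461, -0.501], 'ft_torque': [0.05, 0.064, -0.001], 'gripper_force': 0.0, 'width': 1.0}
grinder [[352.0, 226.0], [335.0, 236.0]] [0.57, 0.82] [ 0.559 -0.036  0.005] [[-0.4, -0.1], [0.1, 0.4]]
spindle_foot [] [] 
collar_top [] [] 
marker [] [] 
cover_hinge [[329.0, 173.0], [336.0, 202.0]] [0.85, 0.7] [ 0.624 -0.035  0.152] [[2.0, 0.6], [-0.9, -2.1]]
cover_edge [[370.0, 202.0], [340.0, 253.0]] [0.75, 0.86] [ 0.502 -0.038  0.092] [[2.6, 0.6], [-0.9, -2.6]]
tab_pad [[387.0, 210.0]] [0.77] 
mug_plain [[354.0, 263.0], [279.0, 266.0]] [0.7, 0.68] [0.483 0.126 0.001] [[-1.2, -0.3], [0.3, 1.0]]
canister_2 [[275.0, 246.0]] [0.79] 
mill_1 [[393.0, 212.0]] [0.72] 
garlic_1 [[391.0, 207.0], [400.0, 257.0]] [0.78, 0.78] [ 0.497 -0.209 -0.003] [[1.8, 0.4], [-0.7, -1.9]]
spice_jar_4 [[390.0, 178.0]] [0.72] 
tomato_1 [[306.0, 255.0], [272.0, 221.0]] [0.65, 0.9] [ 0.613  0.14  -0.005] [[-1.3, -0.4], [0.5, 1.2]]
[[-0.892, -0.198, 0.406, 0.097], [-0.452, 0.391, -0.802, 1.043], [-0.0, -0.899, -0.439, 0.673], [0.0, 0.0, 0.0, 1.0]] [[-0.056, -0.959, 0.279, 0.274], [-0.998, 0.056, -0.009, 0.026], [-0.007, -0.279, -0.96, 1.349], [0.0, 0.0, 0.0, 1.0]]
```

View pics/s0.png

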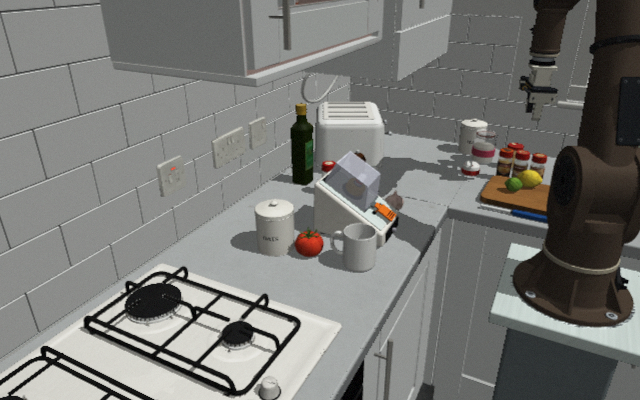

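View pics/t0.png

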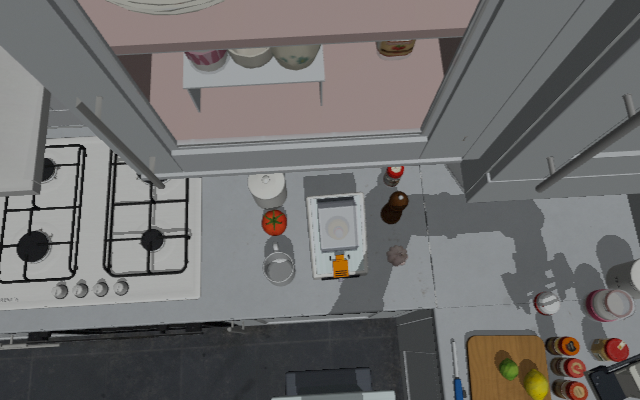

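The scene view shows the shut grinder with its orange tab at about (385,211). The mug stands at (360,247), the tomato at (309,243) and the canister at (275,228). The top view shows the tab at (341,265), the cover around (337,225), and the mill, garlic and jar to the right at (395,207), (397,255) and (395,175). A wall cupboard's front edge runs along row 170. Next I'll fit the grinder pose.

```bash
cat >> h.py <<'E'
c30,s30=np.cos(np.pi/6),.5
def deckT(x,y,yaw):
    "deck frame (spindle_foot) in world"
    T=np.eye(4);T[:3,:3]=R.from_euler('z',yaw).as_matrix()@np.array([[c30,0,-s30],[0,1,0],[s30,0,c30]]);T[:3,3]=[x,y,.112];return T
def dk(T,p): return T[:3,:3]@np.asarray(p)+T[:3,3]
E
python3 - <<'E'
from h import *
from scipy.optimize import least_squares
pts={'tab_pad':[-.12,0,.018],'cover_hinge':[.072,0,.002],'cover_edge':[-.062,0,.002]}
obs=[]
for k in range(2):
  for cam in('scene','top'):
    p=arm.get_image(cam)
    for n in list(pts)+['grinder']:
        for r in arm.place_of(n,p)[:1]:
            obs.append((n,p,px(p,r['centre'])))
def res(q,full=False):
    T=deckT(*q);o=[]
    for n,p,uv in obs:
        w=[q[0],q[1],0] if n=='grinder' else dk(T,pts[n])
        o.append(proj(p,w)-uv)
    return o if full else np.ravel(o)
r=least_squares(res,[.56,-.036,0],loss='soft_l1');print(r.x)
for (n,p,uv),e in zip(obs,res(r.x,True)):print(n,p['shot'],uv.round(),e.round(1))
# overlay
T=deckT(*r.x)
Rz=R.from_euler('z',r.x[2]).as_matrix()
for cam in('scene','top'):
    p=arm.get_image(cam);im=p['frame'][:,:,::-1].copy()
    h=[]
    for y in(-.075,.075):
        # housing side profile: deck passes z=.112 at x=0, slope 30deg
        for x,z in((-.1,0),(.1,0)):pass
        prof=[(-.107,0),(-.107,.05),(.074,.155),(.093,.155),(.093,0)]
        q=np.array([proj(p,Rz@[x,y,z]+[r.x[0],r.x[1],0]) for x,z in prof])
        cv2.polylines(im,[np.int32(q*8)],True,(0,255,0),1,cv2.LINE_AA,3)
    for n,c in pts.items():cv2.circle(im,tuple(int(v) for v in proj(p,dk(T,c)).round()),2,(255,0,255),-1)
    u=proj(p,[.5,-.04,.1]).astype(int);im=im[u[1]-75:u[1]+75,u[0]-100:u[0]+100]
    globals()[cam]=cv2.resize(im,(800,600) if 0 else (600,450),interpolation=cv2.INTER_CUBIC)
cv2.imwrite('pics/o1.png',cv2.resize(np.vstack([scene,top])[:, :],(400,600),interpolation=cv2.INTER_AREA))
for n in ['mill_1','garlic_1','spice_jar_4','mug_plain']:
    for cam in('scene','top'):
        p=arm.get_image(cam)
        for q in arm.place_of(n,p)[:2]:
            uv=px(p,q['centre']);o,d=ray(p,uv);print(n,cam,uv.round(),round(q['conf'],2),(o-d*o[2]/d[2]).round(3))
E
```

```text
[ 0.56129809 -0.03521086  0.06119394]
tab_pad 3 [388. 211.] [3.2 2.5]
cover_hinge 3 [331. 173.] [0.2 2.3]
cover_edge 3 [369. 201.] [2.1 3.4]
grinder 3 [350. 228.] [ 0.9 -0.2]
tab_pad 4 [341. 274.] [ 0.6 -1.2]
cover_hinge 4 [334. 202.] [-0.3 -1.3]
cover_edge 4 [340. 252.] [-1.2 -2.2]
grinder 4 [335. 238.] [ 0.3 -1.8]
tab_pad 5 [389. 213.] [2.5 1.2]
cover_hinge 5 [328. 171.] [3.6 3.9]
grinder 5 [351. 227.] [-0.3  0.6]
tab_pad 6 [343. 273.] [-2.  -0.7]
cover_hinge 6 [334. 199.] [-0.3  1.2]
cover_edge 6 [338. 254.] [ 0.8 -3.9]
grinder 6 [332. 238.] [ 3. -2.]
mill_1 top [395. 213.] 0.89 [ 0.618 -0.21   0.   ]
garlic_1 scene [395. 208.] 0.61 [ 0.489 -0.202  0.   ]
garlic_1 top [395. 257.] 0.86 [ 0.492 -0.197  0.   ]
spice_jar_4 top [392. 178.] 0.58 [ 0.722 -0.212  0.   ]
mug_plain scene [355. 263.] 0.73 [0.479 0.122 0.   ]
mug_plain scene [273. 247.] 0.3 [0.701 0.152 0.   ]
mug_plain top [278. 268.] 0.65 [0.481 0.128 0.   ]
```

View pics/o1.png

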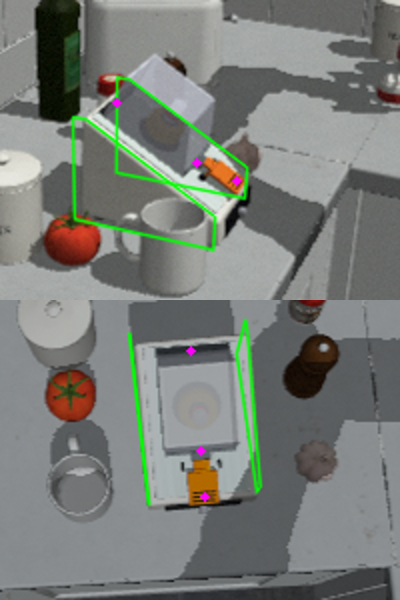

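The overlay matches the housing and the tab: the pad point falls on the orange ribs and yaw is about 0.06 rad. Nothing stands to the grinder's right closer than 0.16 m from its centre line. Next I'll plan the approach.

```bash
cat >> h.py <<'E'
G=[.5613,-.0352,.0612]
D=deckT(*G)
def toolR(pitch,yaw=None,roll=0):
    "tool z pitched `pitch` rad below horizontal (forward along grinder x), tool y = -grinder y; roll about tool z"
    yaw=G[2] if yaw is None else yaw
    z=np.array([np.cos(pitch),0,-np.sin(pitch)]);y=np.array([0,-1.,0]);x=np.cross(y,z)
    return R.from_euler('z',yaw)*R.from_matrix(np.c_[x,y,z])*R.from_euler('z',roll)
def plan(goal,Rg=None,Rc=None,pc=None):
    s=arm.observe();Rc=Rc or R.from_rotvec(s['ee_rot']);pc=s['position'] if pc is None else pc
    d=Rc.inv().apply(np.asarray(goal)-pc)*100
    print('t',round(s['clock'],2),'pos',np.round(s['position'],4),'goal',np.round(goal,4),'shift cm',d.round(2),'| n',np.linalg.norm(d).round(1),end=' ')
    if Rg is not None:
        v=(Rc.inv()*Rg).as_rotvec();print('then turn',v.round(3),np.linalg.norm(v).round(3),end=' ')
    print('F',np.round(s['force'],1))
E
python3 - <<'E'
from h import *
pad=dk(D,[-.12,0,.018]);print('pad',pad,'above',dk(D,[-.12,0,.08]),toolR(np.pi/3).as_matrix().round(2).tolist())
Rc=R.from_rotvec(arm.observe()['ee_rot'])
plan([.33,-.36,.30],toolR(np.pi/3))
plan([.40,-.05,.22],pc=[.33,-.36,.30])
E
```

```text
pad [ 0.44858836 -0.04210658  0.06758846] above [ 0.4176464  -0.04400259  0.12128203] [[0.86, 0.06, 0.5], [0.05, -1.0, 0.03], [0.5, -0.0, -0.87]]
t 3.3 pos [ 0.181  -0.5982  0.2267] goal [ 0.33 -0.36  0.3 ] shift cm [ 21.16 -18.49  -7.33] | n 29.0 then turn [-0.061  0.521  0.227] 0.572 F [-0.4  0.4 -0.3]
t 3.3 pos [ 0.181  -0.5982  0.2267] goal [ 0.4  -0.05  0.22] shift cm [ 15.68 -27.65   8.  ] | n 32.8 F [-0.4  0.4 -0.3]
```

>>> carry_out(claw=[0, 0, 0, 0, 0, 0, 0, 0, 0, 0, 0, 0, 0, 0, 0, 0, 0, 0, 0], delta_pos=[[2.65, -2.3, -0.92], [2.65, -2.3, -0.92], [2.65, -2.3, -0.92], [2.65, -2.3, -0.92], [2.65, -2.3, -0.92], [2.65, -2.3, -0.92], [2.65, -2.3, -0.92], [2.65, -2.3, -0.92], [1.57, -2.77, 0.8], [1.57, -2.77, 0.8], [1.57, -2.77, 0.8], [1.57, -2.77, 0.8], [1.57, -2.77, 0.8], [1.57, -2.77, 0.8], [1.57, -2.77, 0.8], [1.57, -2.77, 0.8], [1.57, -2.77, 0.8], [1.57, -2.77, 0.8], [0, 0, 0]], angular=[[0, 0, 0], [0, 0, 0], [0, 0, 0], [0, 0, 0], [0, 0, 0], [0, 0, 0], [0, 0, 0], [0, 0, 0], [0, 0, 0], [0, 0, 0], [0, 0, 0], [0, 0, 0], [0, 0, 0], [0, 0, 0], [0, 0, 0], [0, 0, 0], [0, 0, 0], [0, 0, 0], [0, 0, 0]])

```text
clock: 5.2
position: [0.401, -0.0463, 0.2199]
ee_rot: [-3.105, -0.468, -0.0]
force: [-0.4, -0.1, -0.9]
width: 0.003
gripper_force: 0.0
```

Run:
```python
from h import *
print(np.round(arm.observe()['joints'],2))
Rg=toolR(np.pi/3)
a=dk(D,[-.12,0,.06])
plan(arm.observe()['position'],Rg)
plan(a,Rc=Rg)
```

```text
[ 0.38  0.11 -0.43  2.05  0.05  0.99 -1.35]
t 5.2 pos [ 0.401  -0.0463  0.2199] goal [ 0.401  -0.0463  0.2199] shift cm [0. 0. 0.] | n 0.0 then turn [-0.064  0.521  0.232] 0.574 F [-0.4 -0.1 -0.9]
t 5.2 pos [ 0.401  -0.0463  0.2199] goal [ 0.4276 -0.0434  0.104 ] shift cm [-3.48 -0.12 11.38] | n 11.9 F [-0.4 -0.1 -0.9]
```

>>> carry_out(claw=[0, 0, 0, 0, 0, 0, 0, 0, 0, 0], delta_pos=[[0, 0, 0], [0, 0, 0], [0, 0, 0], [0, 0, 0], [-0.7, -0.02, 2.28], [-0.7, -0.02, 2.28], [-0.7, -0.02, 2.28], [-0.7, -0.03, 2.28], [-0.7, -0.03, 2.28], [0, 0, 0]], angular=[[-0.016, 0.13, 0.058], [-0.016, 0.13, 0.058], [-0.016, 0.13, 0.058], [-0.016, 0.13, 0.058], [0, 0, 0], [0, 0, 0], [0, 0, 0], [0, 0, 0], [0, 0, 0], [0, 0, 0]])

```text
clock: 6.2
position: [0.4187, -0.0522, 0.1474]
ee_rot: [-3.007, -0.09, -0.772]
force: [-0.0, -0.1, 0.2]
width: 0.002
gripper_force: 0.0
```

Run:
```python
from h import *
s=arm.observe();print(np.round(s['joints'],2))
p=arm.get_image('scene');q=arm.get_image('top')
plan(dk(D,[-.12,0,.018]),toolR(np.pi/3))
def crop(p,h=60,w=80):
    im=p['frame'][:,:,::-1].copy()
    u=proj(p,s['position']).round().astype(int); v=proj(p,dk(D,[-.12,0,.018])).round().astype(int)
    cv2.circle(im,tuple(map(int,u)),1,(0,255,0),-1);cv2.circle(im,tuple(map(int,v)),1,(255,0,255),-1)
    return cv2.resize(im[v[1]-h:v[1]+h,v[0]-w:v[0]+w],(400,300),interpolation=cv2.INTER_CUBIC)
cv2.imwrite('pics/c1.png',np.hstack([crop(p),crop(q)]))
```

```text
[ 0.08  0.02 -0.01  2.54 -0.79  0.12 -0.68]
t 6.3 pos [ 0.4183 -0.0517  0.1479] goal [ 0.4486 -0.0421  0.0676] shift cm [-1.18 -0.6   8.53] | n 8.6 then turn [-0.02   0.02  -0.006] 0.029 F [ 0.7 -0.1 -1. ]
```

View pics/c1.png

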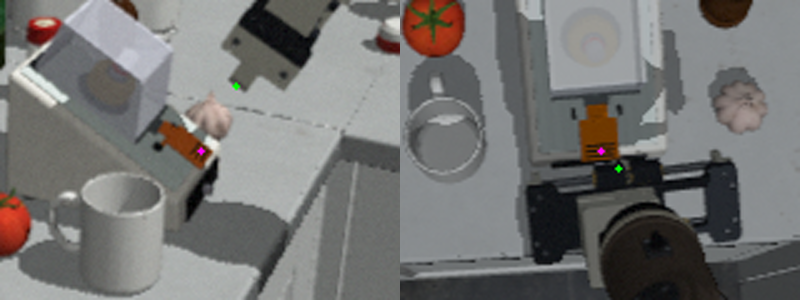

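The tip hangs about 80 mm above the pad, and j4 and j6 are at their limits: a 60° pitch is too folded this close to the base. I'll press with the tool nearer to vertical, at about 75°.

Run:
```python
from h import *
Rg=toolR(np.radians(75))
plan(arm.observe()['position'],Rg)
plan(dk(D,[-.124,0,.035]),Rc=Rg)
n=Rg.inv().apply(D[:3,2]);print('spindle dir in tool',n)
```

```text
t 6.3 pos [ 0.4183 -0.0517  0.1479] goal [ 0.4183 -0.0517  0.1479] shift cm [0. 0. 0.] | n 0.0 then turn [-0.021 -0.242 -0.003] 0.243 F [ 0.7 -0.1 -1. ]
t 6.3 pos [ 0.4183 -0.0517  0.1479] goal [ 0.4366 -0.0428  0.0803] shift cm [ 0.07 -0.78  7.01] | n 7.1 F [ 0.7 -0.1 -1. ]
spindle dir in tool [-2.58819045e-01  2.42055559e-18 -9.65925826e-01]
```

>>> carry_out(claw=[0, 0, 0, 0, 0, 0], delta_pos=[[0, 0, 0], [0, 0, 0], [0, -0.25, 2.3], [0, -0.25, 2.3], [0.07, -0.28, 2.3], [0, 0, 0]], angular=[[-0.01, -0.12, -0.002], [-0.01, -0.12, -0.002], [0, 0, 0], [0, 0, 0], [0, 0, 0], [0, 0, 0]])

```text
clock: 6.9
position: [0.4398, -0.0262, 0.0987]
ee_rot: [-3.009, -0.109, -0.603]
force: [-0.9, -1.1, 0.5]
width: 0.008
gripper_force: 0.0
```

Run:
```python
from h import *
print(np.round(arm.observe()['joints'],2))
Rg=toolR(np.radians(75))
plan(dk(D,[-.124,0,.020]),Rg)
plan(dk(D,[-.124,0,.005]),Rg)
```

```text
[ 0.01  0.19 -0.    2.48 -0.81  0.12 -0.7 ]
t 6.9 pos [ 0.4398 -0.0262  0.0987] goal [ 0.4441 -0.0424  0.0673] shift cm [-0.9   1.82  2.92] | n 3.6 then turn [-0.059 -0.135  0.003] 0.148 F [-0.9 -1.1  0.5]
t 6.9 pos [ 0.4398 -0.0262  0.0987] goal [ 0.4516 -0.0419  0.0543] shift cm [-0.71  1.91  4.41] | n 4.9 then turn [-0.059 -0.135  0.003] 0.148 F [-0.9 -1.1  0.5]
```

>>> carry_out(claw=[0, 0, 0, 0], delta_pos=[[0, 0, 0], [0, 0, 0], [0, 0, 0], [0, 0, 0]], angular=[[-0.03, -0.13, 0], [-0.03, -0.13, 0], [0, -0.13, 0], [0, 0, 0]])

```text
clock: 7.3
position: [0.4459, -0.0199, 0.097]
ee_rot: [-3.071, -0.13, -0.251]
force: [0.7, -0.3, 0.3]
width: 0.006
gripper_force: 0.0
```

Run:
```python
from h import *
s=arm.observe();print(np.round(s['joints'],2),R.from_rotvec(s['ee_rot']).as_matrix()[:,2].round(2))
for a in (75,80,85):
  Rg=toolR(np.radians(a))
  plan(dk(D,[-.124,0,.020]),Rg)
```

```text
[-0.42  0.27  0.48  2.3  -0.43  0.48 -1.09] [ 0.16  0.06 -0.99]
t 7.3 pos [ 0.4459 -0.0199  0.097 ] goal [ 0.4441 -0.0424  0.0673] shift cm [-0.84  2.37  2.76] | n 3.7 then turn [-0.055  0.097  0.016] 0.113 F [ 0.7 -0.3  0.3]
t 7.3 pos [ 0.4459 -0.0199  0.097 ] goal [ 0.4441 -0.0424  0.0673] shift cm [-0.84  2.37  2.76] | n 3.7 then turn [-0.054  0.01   0.018] 0.058 F [ 0.7 -0.3  0.3]
t 7.3 pos [ 0.4459 -0.0199  0.097 ] goal [ 0.4441 -0.0424  0.0673] shift cm [-0.84  2.37  2.76] | n 3.7 then turn [-0.053 -0.077  0.021] 0.096 F [ 0.7 -0.3  0.3]
```

>>> carry_out(claw=[0, 0, 0, 0, 0], delta_pos=[[-0.4, 1.2, 0.5], [-0.4, 1.2, 0.5], [0, 0, 0.7], [0, 0, 0.5], [0, 0, 0]], angular=[[-0.05, 0, 0.02], [0, 0, 0], [0, 0, 0], [0, 0, 0], [0, 0, 0]])

```text
clock: 7.8
position: [0.4402, -0.0427, 0.0712]
ee_rot: [-3.115, -0.089, -0.258]
force: [-0.0, -0.3, -1.1]
width: 0.004
gripper_force: 0.0
```

Run:
```python
from h import *
s=arm.observe();print(np.round(s['joints'],2),R.from_rotvec(s['ee_rot']).as_matrix()[:,2].round(2))
Rg=toolR(np.radians(80))
plan(dk(D,[-.124,0,.020]),Rg)
plan(dk(D,[-.124,0,.006]),Rg)
```

```text
[-0.38  0.31  0.46  2.34 -0.45  0.39 -1.06] [ 0.16  0.02 -0.99]
t 7.8 pos [ 0.4402 -0.0427  0.0712] goal [ 0.4441 -0.0424  0.0673] shift cm [ 0.33 -0.01  0.45] | n 0.6 then turn [-0.009  0.009 -0.005] 0.014 F [-0.  -0.3 -1.1]
t 7.8 pos [ 0.4402 -0.0427  0.0712] goal [ 0.4511 -0.042   0.0552] shift cm [ 0.82 -0.    1.76] | n 1.9 then turn [-0.009  0.009 -0.005] 0.014 F [-0.  -0.3 -1.1]
```

>>> carry_out(claw=[0, 0, 0, 0, 0], delta_pos=[[0.25, 0, 0.45], [0.25, 0, 0.45], [0.17, 0, 0.45], [0.15, 0, 0.4], [0, 0, 0]], angular=[[0, 0, 0], [0, 0, 0], [0, 0, 0], [0, 0, 0], [0, 0, 0]])

```text
clock: 8.3
position: [0.4476, -0.0418, 0.0539]
ee_rot: [-3.116, -0.09, -0.247]
force: [-9.6, -3.4, 4.1]
width: 0.003
gripper_force: 5.4
```

Run:
```python
from h import *
s=arm.observe();print(np.linalg.inv(D)@np.r_[s['position'],1])
p=arm.get_image('scene');q=arm.get_image('top')
def crop(p,h=60,w=80):
    v=proj(p,dk(D,[-.06,0,.05])).round().astype(int)
    return cv2.resize(p['frame'][v[1]-h:v[1]+h,v[0]-w:v[0]+w,::-1],(400,300),interpolation=cv2.INTER_CUBIC)
cv2.imwrite('pics/c2.png',np.hstack([crop(p),crop(q)]))
print([(n,px(p,r['centre']).round(),round(r['conf'],2)) for n in('cover_edge','marker','collar_top') for r in arm.place_of(n,p)[:1]])
```

```text
[-1.27631125e-01  4.08239394e-04  6.63322809e-03  1.00000000e+00]
[('cover_edge', array([376., 171.]), 0.95), ('collar_top', array([355., 181.]), 0.64)]
```

View pics/c2.png

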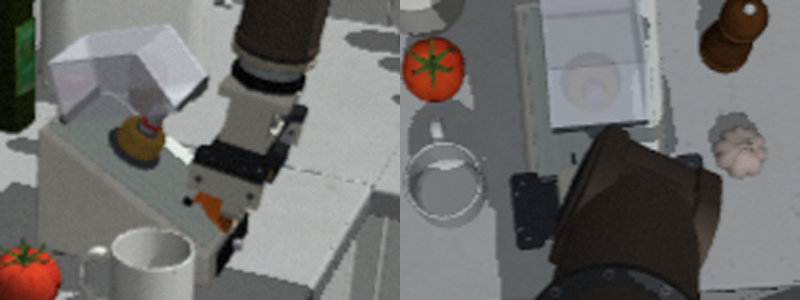

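The cover has popped up: its front edge is at scene pixel (376,171), with the collar and red ring visible beneath. I'll back off and measure the cover angle.

>>> carry_out(claw=[0, 0, 0, 0], delta_pos=[[-0.3, 0, -1], [-0.5, 0, -2], [-0.5, 0, -2.5], [0, 0, 0]], angular=[[0, 0, 0], [0, 0, 0], [0, 0, 0], [0, 0, 0]])

```text
clock: 8.95
position: [0.4305, -0.0433, 0.1096]
ee_rot: [-3.114, -0.092, -0.263]
force: [0.4, 0.5, -1.2]
width: 0.007
gripper_force: 0.0
```

```bash
cat >> h.py <<'E'
def edge(th): return dk(D,[.072-.134*np.cos(th),0,.002+.134*np.sin(th)])
def measure(n=1):
    for k in range(n):
      for cam in('scene','top'):
        p=arm.get_image(cam)
        for r in arm.place_of('cover_edge',p)[:1]:
            uv=px(p,r['centre']);ths=np.linspace(0,2.1,211)
            e=[np.linalg.norm(proj(p,edge(t))-uv) for t in ths];print(cam,'theta',ths[np.argmin(e)].round(2),'err',min(e).round(1),round(r['conf'],2))
E
python3 - <<'E'
from h import *
measure(2)
s=arm.observe();print(np.round(s['joints'],2),(np.linalg.inv(D)@np.r_[s['position'],1]).round(4))
Rg=toolR(np.radians(65));Rc=R.from_rotvec(s['ee_rot'])
plan(s['position'],Rg)
for t in(.7,.8,.9):print(t,edge(t))
# collar and marker heights
for cam in('scene','top'):
    p=arm.get_image(cam)
    for n in('marker','collar_top'):
        for r in arm.place_of(n,p)[:1]:
            uv=px(p,r['centre']);hs=np.linspace(0,.065,131)
            e=[np.linalg.norm(proj(p,dk(D,[0,0,h]))-uv) for h in hs];print(cam,n,uv.round(1),hs[np.argmin(e)],min(e).round(1),round(r['conf'],2))
E
```

```text
scene theta 0.88 err 0.2 0.65
top theta 0.73 err 1.8 0.75
scene theta 0.88 err 0.2 0.61
top theta 0.85 err 1.8 0.89
[-0.5   0.22  0.58  2.33 -0.33  0.48 -1.17] [-1.167e-01 -3.000e-04  6.190e-02  1.000e+00]
t 9.35 pos [ 0.4295 -0.0435  0.1073] goal [ 0.4295 -0.0435  0.1073] shift cm [0. 0. 0.] | n 0.0 then turn [-0.008  0.272 -0.005] 0.272 F [-0.5 -0.4 -0.5]
0.7 [ 0.4908654  -0.03951599  0.17324741]
0.8 [ 0.49386645 -0.03933209  0.18630001]
0.9 [ 0.49815314 -0.03906942  0.19898724]
scene marker [394.4 207.2] 0.037 43.6 0.36
scene collar_top [356.7 181.1] 0.035500000000000004 2.2 0.52
```

Run:
```python
from h import *
p=arm.get_image('scene');q=arm.get_image('top')
print(tri([(p,np.array([247,80.])),(q,np.array([178,178.]))]),tri([(p,np.array([383,40.])),(q,np.array([462,158.]))]))
Rg=toolR(np.radians(65))
off=Rg.apply([-.019,0,.025]); s=arm.observe()
plan(edge(.85)+off,pc=s['position'],Rc=Rg)
print('path shifts in tool frame (cm), per 0.1 rad:')
ths=np.r_[.85,np.arange(.95,2.06,.1)]
for a,b in zip(ths[:-1],ths[1:]):print(b.round(2),(Rg.inv().apply(edge(b)-edge(a))*100).round(2))
```

```text
(array([0.61637825, 0.29335826, 0.46354417]), [[12.4, 5.3], [-7.2, -11.0]]) (array([ 0.58751009, -0.26555385,  0.47993885]), [[-2.8, -0.8], [1.6, 4.0]])
t 9.75 pos [ 0.4297 -0.0434  0.1079] goal [ 0.4892 -0.0396  0.162 ] shift cm [ 7.69 -0.01 -2.39] | n 8.1 F [0.  0.5 0.1]
path shifts in tool frame (cm), per 0.1 rad:
0.95 [ 0.97 -0.   -0.92]
1.05 [ 1.06 -0.   -0.82]
1.15 [ 1.14 -0.   -0.71]
1.25 [ 1.2   0.   -0.59]
1.35 [ 1.25 -0.   -0.47]
1.45 [ 1.3  -0.   -0.34]
1.55 [ 1.32  0.   -0.21]
1.65 [ 1.34 -0.   -0.08]
1.75 [ 1.34 -0.    0.06]
1.85 [1.33 0.   0.19]
1.95 [1.3  0.   0.32]
2.05 [ 1.26 -0.    0.45]
```

>>> carry_out(claw=[0, 0, 0, 0, 0], delta_pos=[[2, 0, -1.4], [2, 0, -1.4], [0, 0, 0], [0, 0, 0], [0, 0, 0]], angular=[[0, 0, 0], [0, 0, 0], [0, 0.135, 0], [0, 0.135, 0], [0, 0, 0]])

```text
clock: 10.25
position: [0.4591, -0.0422, 0.1399]
ee_rot: [-3.045, -0.084, -0.671]
force: [-1.4, 0.4, -0.1]
width: 0.007
gripper_force: 0.0
```

Run:
```python
from h import *
s=arm.observe();Rc=R.from_rotvec(s['ee_rot']);print(np.round(s['joints'],2),Rc.as_matrix()[:,2].round(3))
Rg=toolR(np.radians(65))
plan(edge(.85)+Rg.apply([-.019,0,.025]),Rg)
```

```text
[-0.44  0.09  0.49  2.45 -0.5   0.19 -1.  ] [ 0.419  0.033 -0.907]
t 10.25 pos [ 0.4591 -0.0422  0.1399] goal [ 0.4892 -0.0396  0.162 ] shift cm [ 3.67 -0.11 -0.73] | n 3.7 then turn [-0.008  0.002 -0.008] 0.011 F [-1.4  0.4 -0.1]
```

>>> carry_out(claw=[0, 0, 0, 0, 0, 0, 0, 0, 0], delta_pos=[[1.8, -0.05, -0.36], [1.85, -0.05, -0.36], [0.8, 0, 0], [0.97, 0, -0.92], [1.06, 0, -0.82], [1.14, 0, -0.71], [1.2, 0, -0.6], [1.25, 0, -0.5], [0, 0, 0]], angular=[[0, 0, 0], [0, 0, 0], [0, 0, 0], [0, 0, 0], [0, 0, 0], [0, 0, 0], [0, 0, 0], [0, 0, 0], [0, 0, 0]])

```text
clock: 11.15
position: [0.5392, -0.0369, 0.2245]
ee_rot: [-3.044, -0.088, -0.676]
force: [0.1, -0.0, -0.3]
width: 0.005
gripper_force: 0.0
```

Run:
```python
from h import *
measure()
s=arm.observe();Rc=R.from_rotvec(s['ee_rot']);print(np.round(s['joints'],2),Rc.as_matrix()[:,2].round(3))
# implied theta if edge touches finger face
e=Rc.apply([.0105,0,-.025])+s['position'];q=(np.linalg.inv(D)@np.r_[e,1])[:3]-[.072,0,.002];print('implied theta',np.arctan2(q[2],-q[0]),np.hypot(q[0],q[2]),s['force'])
R55=toolR(np.radians(55))
for t in(1.5,1.7,1.95,2.0):plan(edge(t)+R55.apply([-.0105,0,.025]),R55)
p=arm.get_image('scene');save(p,'s3.png')
v=proj(p,dk(D,[0,0,.1])).astype(int);cv2.imwrite('pics/c3.png',cv2.resize(p['frame'][v[1]-70:v[1]+70,v[0]-90:v[0]+90,::-1],(540,420),interpolation=cv2.INTER_CUBIC))
```

```text
scene theta 1.44 err 0.6 0.75
top theta 1.36 err 2.6 0.88
[-0.6   0.07  0.64  2.2  -0.2   0.46 -1.33] [ 0.419  0.034 -0.907]
implied theta 1.3764833542619306 0.13233025188307584 [-0.67910379  0.56680578  0.09480206]
t 11.35 pos [ 0.5366 -0.0371  0.2223] goal [ 0.5534 -0.0357  0.2342] shift cm [ 2.02 -0.05 -0.38] | n 2.1 then turn [-0.007  0.177 -0.006] 0.178 F [-0.7  0.6  0.1]
t 11.35 pos [ 0.5366 -0.0371  0.2223] goal [ 0.5769 -0.0342  0.2469] shift cm [ 4.69 -0.07 -0.54] | n 4.7 then turn [-0.007  0.177 -0.006] 0.178 F [-0.7  0.6  0.1]
t 11.35 pos [ 0.5366 -0.0371  0.2223] goal [ 0.609  -0.0323  0.2558] shift cm [ 7.99 -0.08  0.  ] | n 8.0 then turn [-0.007  0.177 -0.006] 0.178 F [-0.7  0.6  0.1]
t 11.35 pos [ 0.5366 -0.0371  0.2223] goal [ 0.6157 -0.0319  0.2566] shift cm [ 8.63 -0.08  0.21] | n 8.6 then turn [-0.007  0.177 -0.006] 0.178 F [-0.7  0.6  0.1]
```

View pics/c3.png

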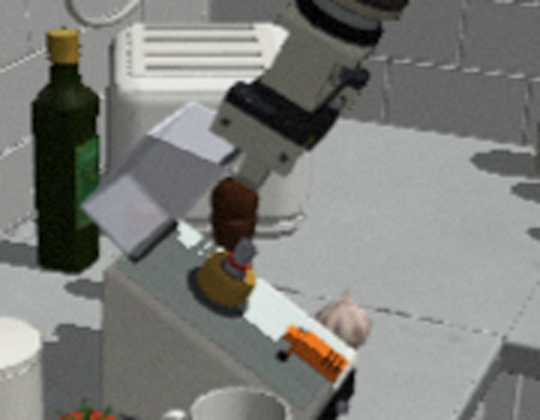

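The cover is at about 1.4 rad, with the finger on its front edge and everything else clear. I'll push on.

>>> carry_out(claw=[0, 0, 0, 0, 0, 0, 0, 0, 0, 0, 0], delta_pos=[[0, 0, 0], [0, 0, 0], [1.18, -0.02, 0.07], [1.18, -0.02, 0.07], [1.18, -0.02, 0.07], [1.18, -0.02, 0.09], [1.2, 0, 0.45], [0.9, 0, 0.4], [0.6, 0, 0.25], [0.5, 0, 0.2], [0, 0, 0]], angular=[[0, 0.088, 0], [0, 0.088, 0], [0, 0, 0], [0, 0, 0], [0, 0, 0], [0, 0, 0], [0, 0, 0], [0, 0, 0], [0, 0, 0], [0, 0, 0], [0, 0, 0]])

```text
clock: 12.5
position: [0.6108, -0.0322, 0.2545]
ee_rot: [-2.971, -0.084, -0.932]
force: [-2.4, 0.6, -0.3]
width: 0.005
gripper_force: 1.1
```

Run:
```python
from h import *
measure()
s=arm.observe();Rc=R.from_rotvec(s['ee_rot']);print(np.round(s['joints'],2),Rc.as_matrix()[:,2].round(3))
e=Rc.apply([.0105,0,-.025])+s['position'];q=(np.linalg.inv(D)@np.r_[e,1])[:3]-[.072,0,.002];print('implied theta',np.arctan2(q[2],-q[0]),np.hypot(q[0],q[2]),s['force'])
```

```text
scene theta 2.03 err 0.2 0.95
top theta 1.94 err 0.9 0.78
[-0.56  0.11  0.61  2.17 -0.4   0.3  -1.14] [ 0.571  0.042 -0.82 ]
implied theta 1.9622344322865881 0.13279493339483966 [-1.25226832  0.47559691 -4.12525102]
```

>>> carry_out(claw=[0, 0, 0], delta_pos=[[0.3, 0, 0.1], [0.3, 0, 0.1], [0, 0, 0]], angular=[[0, 0, 0], [0, 0, 0], [0, 0, 0]])

```text
clock: 13.0
position: [0.6126, -0.0318, 0.2533]
ee_rot: [-2.973, -0.083, -0.92]
force: [-21.6, -0.6, -0.4]
width: 0.002
gripper_force: 8.7
```

The force jumped to 21 N within 2 mm, so the cover is at its stop. I'll back off and measure the collar and ring.

>>> carry_out(claw=[0, 0, 0, 0, 5, 9.1, 9.1], delta_pos=[[-1, 0, 0], [-2, 0, -0.5], [-2.5, 0, -1.5], [-2.5, 0, -2], [-1.5, 0, -2], [0, 0, 0], [0, 0, 0]], angular=[[0, 0, 0], [0, 0, 0], [0, 0, 0], [0, -0.04, 0], [0, -0.05, 0], [0, 0, 0], [0, 0, 0]])

```text
clock: 13.7
position: [0.5101, -0.0374, 0.2542]
ee_rot: [-3.005, -0.087, -0.814]
force: [-0.0, 0.7, 0.6]
width: 0.216
gripper_force: 0.0
```

```bash
cat >> h.py <<'E'
def crop2(name,extra=()):
    ims=[]
    for cam in('scene','top'):
        p=arm.get_image(cam);im=p['frame'][:,:,::-1]
        v=proj(p,dk(D,[0,0,.035])).round().astype(int);h,w=30,40
        c=cv2.resize(im[v[1]-h:v[1]+h,v[0]-w:v[0]+w],(400,300),interpolation=cv2.INTER_CUBIC)
        for hh in extra:
            u=(proj(p,dk(D,[0,0,hh]))-[v[0]-w,v[1]-h]+.5)*5;cv2.circle(c,tuple(int(x) for x in u),2,(255,0,255),-1)
        ims.append(c)
    cv2.imwrite('pics/'+name,np.hstack(ims))
E
python3 - <<'E'
from h import *
from scipy.optimize import least_squares
s=arm.observe();print(np.round(s['joints'],2),(np.linalg.inv(D)@np.r_[s['position'],1]).round(4))
measure()
O={}
for k in range(3):
  for cam in('scene','top'):
    p=arm.get_image(cam)
    for n in('marker','collar_top','spindle_foot'):
        for r in arm.place_of(n,p)[:1]:
            uv=px(p,r['centre']);print(n,cam,uv.round(1),round(r['conf'],2),'ax err (h=.0425)',(proj(p,dk(D,[0,0,.0425]))-uv).round(1))
            if r['conf']>.4:O.setdefault(n,[]).append((p,uv))
for n in O:
    if len(O[n])>1:
        x,e=tri(O[n]);print(n,x.round(4),'deck',(np.linalg.inv(D)@np.r_[x,1])[:3].round(4))
crop2('c4.png',(0,.03,.0425,.064))
E
```

```text
[-0.65 -0.1   0.61  2.28  0.06  0.41 -1.58] [0.0267 0.001  0.1487 1.    ]
top theta 1.94 err 1.0 0.64
collar_top scene [357.1 182.2] 0.77 ax err (h=.0425) [ 2.6 -1.6]
spindle_foot scene [352.6 191.8] 0.62 ax err (h=.0425) [  7.2 -11.2]
marker top [341.1 225.8] 0.64 ax err (h=.0425) [-3.  6.]
collar_top top [338.1 229.5] 0.55 ax err (h=.0425) [-0.   2.3]
spindle_foot top [336.6 199.4] 0.66 ax err (h=.0425) [ 1.5 32.4]
collar_top scene [357.2 182.8] 0.54 ax err (h=.0425) [ 2.6 -2.2]
spindle_foot scene [353.8 190.7] 0.71 ax err (h=.0425) [  6.  -10.1]
collar_top top [338.2 230.8] 0.6 ax err (h=.0425) [-0.1  1. ]
spindle_foot top [340.8 228.4] 0.69 ax err (h=.0425) [-2.7  3.4]
collar_top scene [355.2 183.7] 0.78 ax err (h=.0425) [ 4.6 -3.1]
spindle_foot scene [351.7 190.9] 0.88 ax err (h=.0425) [  8.1 -10.4]
collar_top top [338.7 229.7] 0.71 ax err (h=.0425) [-0.6  2.1]
spindle_foot top [340.4 225.8] 0.96 ax err (h=.0425) [-2.3  6. ]
collar_top [ 0.5481 -0.0375  0.1395] deck [ 0.0023 -0.0015  0.0305]
spindle_foot [ 0.5749 -0.0465  0.1101] deck [ 0.0102 -0.0121 -0.0081]
```

View pics/c4.png

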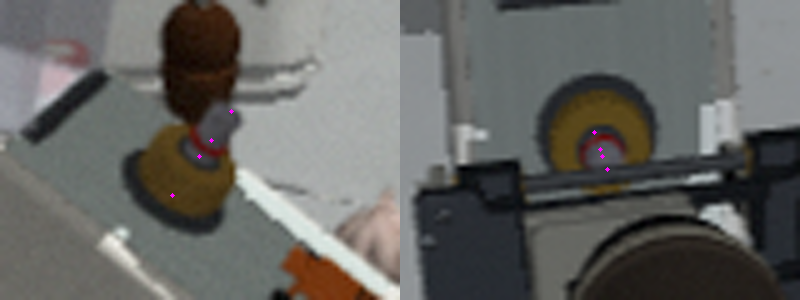

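The open cover leaves the collar clear: collar body at scene crop (185,180), red ring at (208,145), spindle tip at (222,106), about 2 px left of my predicted axis. I'll segment the red ring in both views and refine the axis with it.

```bash
cat >> h.py <<'E'
def mask(p,lo,hi,c,r,lo2=None,hi2=None):
    hsv=cv2.cvtColor(p['frame'],cv2.COLOR_RGB2HSV);m=cv2.inRange(hsv,lo,hi)
    if lo2: m|=cv2.inRange(hsv,lo2,hi2)
    k=np.zeros_like(m);cv2.circle(k,tuple(int(x) for x in c),r,255,-1);return m&k
def bl(m):
    y,x=np.nonzero(m);return (x,y)
E
python3 - <<'E'
from h import *
o=[]
for cam in('scene','top'):
    p=arm.get_image(cam);c=proj(p,dk(D,[0,0,.0425]))
    m=mask(p,(0,90,60),(7,255,255),c,9,(170,90,60),(180,255,255));x,y=bl(m)
    print(cam,'red n',len(x),'cent',x.mean().round(2),y.mean().round(2),'x',x.min(),x.max(),'y',y.min(),y.max())
    o.append((p,np.array([x.mean(),y.mean()])))
    # px per mm along deck axes at ring
    for ax in np.eye(3):print((proj(p,dk(D,np.array([0,0,.0425])+ax*.01))-c).round(2),end=' ')
    b=mask(p,(10,90,40),(30,255,255),proj(p,dk(D,[0,0,.02])),20);x,y=bl(b);print('brass n',len(x),x.min(),x.max(),y.min(),y.max())
    im=p['frame']; 
    if cam=='scene':
        for yy in range(int(c[1])-9,int(c[1])+8):print(yy,' '.join('%3d,%3d,%3d'%tuple(im[yy,xx]) for xx in range(int(c[0])-9,int(c[0])+7)))
x,e=tri(o);print(x,(np.linalg.inv(D)@np.r_[x,1])[:3].round(4),e)
E
```

```text
scene red n 18 cent 358.28 181.5 x 356 362 y 178 184
[-3.   -2.23] [-1.27  1.42] [ 1.88 -2.66] brass n 246 346 364 167 196
171  91, 88, 84  45, 40, 34  24, 12, 11  27, 15, 10  26, 17, 10  31, 19,  7  27, 18, 12  33, 22, 14  31, 21,  8  32, 18,  6  40, 24, 14  44, 25, 16  41, 26, 13  36, 21,  9  63, 55, 52 101,101, 96
172  69, 66, 63  37, 29, 25  24, 12,  5  25, 14,  7  28, 19, 12  25, 13,  7  28, 16, 11  31, 19, 12  31, 20, 10  32, 21, 10  43, 28, 20  43, 32, 22  41, 24, 21  41, 28, 20  66, 62, 57  82, 82, 81
173  86, 84, 82  45, 43, 37  27, 19, 12  27, 19, 12  25, 15, 10  27, 15, 11  28, 16,  8  27, 15,  8  29, 16,  6  33, 19,  8  56, 47, 41  59, 51, 49  61, 52, 53  57, 47, 44  90, 90, 91 110,111,113
174  98, 99, 93  63, 61, 60  31, 24, 20  27, 15,  3  29, 18,  7  26, 14,  4  25, 16,  9  27, 13,  7  34, 20, 13  41, 28, 23  67, 62, 63  82, 79, 84  81, 78, 83  77, 77, 80 110,111,115 146,149,149
175 109,113,110  93, 93, 87  57, 51, 47  32, 21, 13  25, 16, 10  32, 20, 14  29, 14, 12  29, 18, 11  39, 26, 19  61, 57, 56  74, 71, 76  83, 82, 86  82, 82, 86  77, 77, 83  74, 73, 75  91, 92, 
[... 1860 characters left out ...]
49, 51  55, 57, 62  58, 58, 61  46, 46, 48  49, 44, 39  75, 56, 29  88, 67, 31 100, 86, 60 150,150,140
186  68, 52, 21  73, 55, 23  79, 61, 27  84, 64, 30  82, 63, 24  85, 65, 26  73, 58, 29  53, 46, 33  45, 40, 37  42, 42, 34  40, 38, 36  50, 42, 32  75, 57, 27  85, 66, 29  86, 65, 26 155,156,144
187  69, 52, 22  70, 54, 23  75, 59, 24  75, 56, 22  84, 63, 29  85, 65, 26  86, 66, 25  79, 62, 29  72, 55, 26  67, 55, 27  63, 50, 28  82, 65, 33  84, 67, 28  84, 63, 26  86, 65, 29 181,185,177
top red n 15 cent 337.2 229.4 x 334 342 y 228 233
[-0.38 -3.79] [-3.95  0.46] [0.39 1.18] brass n 212 322 347 219 239
[ 0.54541644 -0.0352963   0.14586845] [0.0032 0.0009 0.0373] [[-0.6, -0.1], [0.2, 0.6]]
```

```bash
cat > fit.py <<'E'
from h import *
from scipy.optimize import minimize
SS=8
def fit(nimg=6,x0=(-2,0,.0425,.031,.0125),fixtip=True,verbose=True):
    P=[arm.get_image('scene') for _ in range(nimg)];p=P[0];A=np.mean([q['frame'] for q in P],0)
    c0=proj(p,dk(D,[0,0,.04])).round().astype(int);W=18
    A=A[c0[1]-W:c0[1]+W,c0[0]-W:c0[0]+W]
    a=np.linspace(0,2*np.pi,60)
    def circ(r,h,d): return (np.array([proj(p,dk(D,[r*np.cos(t),r*np.sin(t),h])) for t in a])+d-(c0-W)+.5)*SS
    def hull(*cs): return cv2.convexHull(np.float32(np.vstack(cs)))[:,0]
    def render(x):
        d=np.array(x[:2]);hr,hc,rb=x[2:5]
        L=np.zeros((2*W*SS,2*W*SS),np.uint8)
        ax=(np.array([proj(p,dk(D,[0,0,h])) for h in(-.05,.15)])+d-(c0-W)+.5)*SS
        n=np.array([-(ax[1]-ax[0])[1],(ax[1]-ax[0])[0]]);n=n/np.linalg.norm(n)
        yy,xx=np.mgrid[:2*W*SS,:2*W*SS];L[((xx-ax[0][0])*n[0]+(yy-ax[0][1])*n[1])>0]=1
        f=lambda q,v:cv2.fillPoly(L,[np.int32(np.round(q*16))],v,shift=4)
        f(hull(circ(.0255,hc-.024,d),circ(.0255,hc-.001,d),circ(.0245,hc,d)),2);f(circ(.0245,hc,d),3);f(circ(rb,hc,d),4)
        bore=L==4
        def vis(h0,h1,r,v,vt):
            # part of the post above collar top only occluded by nothing; below: seen only through the bore
            for (q0,q1) in ((max(h0,hc),h1),):
                if q1>q0: f(hull(circ(r,q0,d),circ(r,q1,d)),v)
            f(circ(r,h1,d),vt) if h1>hc else None
        vis(hc-.03,hr-.002,.0095,5,5);vis(hr-.002,hr+.002,.011,6,7);vis(max(hr+.002,hc),.064,.0095,5,8)
        F=np.stack([cv2.resize((L==k).astype(np.float32),(2*W,2*W),interpolation=cv2.INTER_AREA) for k in range(9)],-1)
        return F
    F0=render(x0)
    M=cv2.dilate((F0[...,3:].sum(-1)>.05).astype(np.uint8),np.ones((3,3)))>0
    def cost(x,full=False):
        F=render(x)[M];B=A[M]
        C,_,_,_=np.linalg.lstsq(np.vstack([F,.05*np.eye(9)]),np.vstack([B,.05*np.ones((9,3))*70]),rcond=None)
        r=((F@C-B)**2).mean()
        r+=((x[2]-.0425)/.004)**2*.3
        return (r,C) if full else r
    best=None
    for hr in(.040,.0425,.045):
      for s in((0,0),(-2,-1)):
        y0=np.array([s[0],s[1],hr,x0[3],x0[4]])
        sim=np.vstack([y0]+[y0+e for e in np.diag([1,1,.002,.003,.001])])
        r=minimize(cost,y0,method='Nelder-Mead',options=dict(initial_simplex=sim,maxiter=250,xatol=1e-4,fatol=1e-3))
        if verbose:print(hr,s,'->',r.x[:2].round(2),(r.x[2:]*1000).round(2),'gap mm',((r.x[2]-r.x[3])*1000).round(2),'cost',r.fun.round(2))
        if best is None or r.fun<best.fun:best=r
    C=cost(best.x,True)[1]
    if verbose:print(C.round().astype(int).tolist())
    return best.x,A,render(best.x)@C
E
python3 - <<'E'
from fit import *
x,A,B=fit()
v=np.hstack([A,B]).clip(0,255).astype(np.uint8)[:,:,::-1]
cv2.imwrite('pics/f1.png',cv2.resize(v,(800,400),interpolation=cv2.INTER_NEAREST))
E
```

```text
0.04 (0, 0) -> [-1.01  0.15] [42.65 32.02 12.75] gap mm 10.63 cost 343.67
0.04 (-2, -1) -> [-0.94  0.04] [43.3  31.54 10.01] gap mm 11.76 cost 343.33
0.0425 (0, 0) -> [-1.09  0.27] [44.03 32.45 12.92] gap mm 11.58 cost 332.81
0.0425 (-2, -1) -> [-1.02  0.17] [44.29 32.54 12.42] gap mm 11.75 cost 335.11
0.045 (0, 0) -> [-1.18  0.38] [45.14 32.89 13.34] gap mm 12.25 cost 332.4
0.045 (-2, -1) -> [-1.01  0.06] [43.21 32.01 12.87] gap mm 11.19 cost 339.95
[[61, 56, 50], [152, 156, 154], [75, 59, 28], [85, 66, 30], [48, 41, 25], [67, 63, 66], [84, 23, 22], [71, 5, -8], [74, 73, 76]]
```

View pics/f1.png

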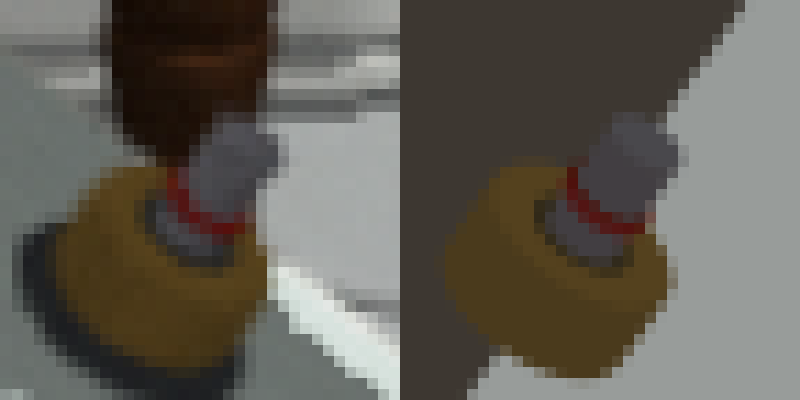

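The fitted model (right) reproduces the picture (left) well: collar top about 32 mm, ring about 44 mm, so the gap is about 11.6 mm, or 3.0 rad of turning. I'll do it in three strokes of about 1.0 rad with regrasps, keeping the hand clear of the cover.

```bash
cat >> h.py <<'E'
AX=np.array([.0015,.001,0])
def dpos():
    s=arm.observe();return (np.linalg.inv(D)@np.r_[s['position'],1])[:3].round(4),np.round(s['joints'],2)
E
python3 - <<'E'
from h import *
print(dpos())
Rg=toolR(np.pi/3,roll=.51)
plan(arm.observe()['position'],Rg)
plan(dk(D,AX+[0,0,.09]),Rc=Rg)
plan(dk(D,AX+[0,0,.012]),Rc=Rg)
E
```

```text
(array([0.0247, 0.0007, 0.1483]), array([-0.65, -0.1 ,  0.61,  2.28,  0.07,  0.41, -1.59]))
t 15.6 pos [ 0.5086 -0.0377  0.2528] goal [ 0.5086 -0.0377  0.2528] shift cm [0. 0. 0.] | n 0.0 then turn [-0.009  0.001  0.504] 0.504 F [-0.3 -0.5 -0.4]
t 15.6 pos [ 0.5086 -0.0377  0.2528] goal [ 0.5176 -0.0369  0.1907] shift cm [-2.04  1.11  5.83] | n 6.3 F [-0.3 -0.5 -0.4]
t 15.6 pos [ 0.5086 -0.0377  0.2528] goal [ 0.5565 -0.0345  0.1231] shift cm [-2.04  1.11 13.63] | n 13.8 F [-0.3 -0.5 -0.4]
```

>>> carry_out(claw=[9.1, 9.1, 9.1, 9.1, 9.1, 9.1, 9.1, 9.1], delta_pos=[[0, 0, 0], [0, 0, 0], [0, 0, 0], [0, 0, 0], [-0.7, 0.37, 1.5], [-0.7, 0.37, 1.5], [-0.64, 0.37, 1.5], [0, 0, 0]], angular=[[-0.002, 0, 0.126], [-0.002, 0, 0.126], [-0.002, 0, 0.126], [-0.002, 0, 0.126], [0, 0, 0], [0, 0, 0], [0, 0, 0], [0, 0, 0]])

```text
clock: 16.4
position: [0.5097, -0.0373, 0.2002]
ee_rot: [-2.831, 0.646, -0.74]
force: [-0.7, -0.9, 0.7]
width: 0.993
gripper_force: 0.0
```

Run:
```python
from h import *
print(dpos())
plan(dk(D,AX+[0,0,.012]),toolR(np.pi/3,roll=.51))
```

```text
(array([-0.0006,  0.001 ,  0.1022]), array([-0.58,  0.02,  0.59,  2.36, -0.19,  0.25, -1.84]))
t 16.4 pos [ 0.5097 -0.0373  0.2002] goal [ 0.5565 -0.0345  0.1231] shift cm [ 0.22 -0.12  9.02] | n 9.0 then turn [0.002 0.004 0.   ] 0.004 F [-0.7 -0.9  0.7]
```

Now down to the collar, then close at 20 N.

>>> carry_out(claw=[9.1, 9.1, 9.1, 9.1, 9.1, 9.1], delta_pos=[[0.1, -0.06, 2], [0.12, -0.06, 2], [0, 0, 2], [0, 0, 1.8], [0, 0, 1.2], [0, 0, 0]], angular=[[0, 0, 0], [0, 0, 0], [0, 0, 0], [0, 0, 0], [0, 0, 0], [0, 0, 0]])

```text
clock: 17.0
position: [0.5547, -0.0331, 0.1326]
ee_rot: [-2.825, 0.645, -0.742]
force: [0.0, -0.1, 0.4]
width: 0.991
gripper_force: 0.0
```

>>> carry_out(claw=[4.5, 4.5, 4.5, 4.5, 4.5], delta_pos=[[0, 0, 0], [0, 0, 0], [0, 0, 0], [0, 0, 0], [0, 0, 0]], angular=[[0, 0, 0], [0, 0, 0], [0, 0, 0], [0, 0, 0], [0, 0, 0]], force=20)

```text
clock: 17.5
position: [0.5539, -0.0335, 0.133]
ee_rot: [-2.827, 0.643, -0.744]
force: [-5.2, -7.8, 0.1]
width: 0.605
gripper_force: 5.5
```

Run:
```python
from h import *
print(dpos(),arm.observe()['force'],arm.observe()['ft_torque'],arm.observe()['width']*9.18)
plan(dk(D,AX+[0,0,.012]),toolR(np.pi/3,roll=.51))
```

```text
(array([0.0042, 0.0021, 0.0219]), array([-0.28,  0.25,  0.31,  2.34, -1.22,  0.12, -0.83])) [-5.21154444 -7.76835205  0.08219673] [-1.86945606  1.71044484 -1.04707447] 5.557037984524545
t 17.5 pos [ 0.5539 -0.0335  0.133 ] goal [ 0.5565 -0.0345  0.1231] shift cm [-0.18  0.23  0.99] | n 1.0 then turn [-0.003  0.002  0.   ] 0.003 F [-5.2 -7.8  0.1]
```

>>> carry_out(claw=[4.5, 4.5, 4.5, 4.5], delta_pos=[[0, 0, 0], [0, 0, 0], [0, 0, 0], [0, 0, 0]], angular=[[0, 0, 0], [0, 0, 0], [0, 0, 0], [0, 0, 0]])

```text
clock: 17.9
position: [0.5528, -0.0362, 0.1322]
ee_rot: [-2.829, 0.649, -0.744]
force: [-4.8, -7.6, 1.9]
width: 0.538
gripper_force: 20.0
```

Run:
```python
from h import *
s=arm.observe();Rc=R.from_rotvec(s['ee_rot'])
print(dpos(),s['gripper_force'],s['width']*9.18,'F tool',Rc.inv().apply(s['force']).round(1),'M tool',Rc.inv().apply(s['ft_torque']).round(2),'tooly in deck',(D[:3,:3].T@Rc.as_matrix()[:,1]).round(2))
crop2('c5.png')
```

```text
(array([ 0.0028, -0.0005,  0.0218]), array([-0.28,  0.25,  0.32,  2.34, -1.22,  0.12, -0.83])) 20.01142054796219 4.9400534881749465 F tool [ 0.4  8.2 -4.3] M tool [-2.01 -0.53 -0.01] tooly in deck [-0.49 -0.87  0.  ]
```

View pics/c5.png

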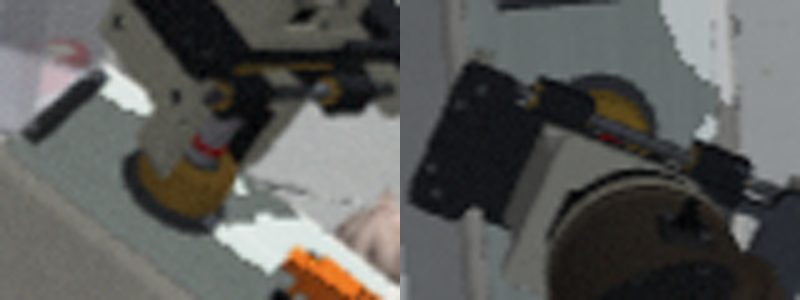

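The gripper holds the collar at the expected width with 20 N. First stroke: -1.02 rad about the tool z, following the rise.

>>> carry_out(claw=[4.5, 4.5, 4.5, 4.5, 4.5, 4.5, 4.5, 4.5, 4.5, 4.5], delta_pos=[[0, 0.2, -0.05], [0, 0, -0.05], [0, 0, -0.05], [0, 0, -0.05], [0, 0, -0.05], [0, 0, -0.05], [0, 0, -0.05], [0, 0, -0.05], [0, 0, -0.05], [0, 0, 0]], angular=[[0, 0, 0], [0, 0, -0.1275], [0, 0, -0.1275], [0, 0, -0.1275], [0, 0, -0.1275], [0, 0, -0.1275], [0, 0, -0.1275], [0, 0, -0.1275], [0, 0, -0.1275], [0, 0, 0]])

```text
clock: 19.0
position: [0.5506, -0.0353, 0.1359]
ee_rot: [2.811, 0.831, 0.765]
force: [0.3, 0.9, -3.3]
width: 0.536
gripper_force: 20.0
```

```bash
cat >> h.py <<'E'
def st():
    s=arm.observe();Rc=R.from_rotvec(s['ee_rot']);q=(toolR(np.pi/3).inv()*Rc).as_rotvec()
    print(*dpos(),'grip',round(s['gripper_force'],1),round(s['width']*9.18,2),'F tool',Rc.inv().apply(s['force']).round(1),'roll/tilt',q.round(3))
E
python3 - <<'E'
from h import *
st()
E
```

```text
[0.0026 0.0005 0.026 ] [-0.27  0.24  0.3   2.34 -1.13  0.12  0.11] grip 20.0 4.92 F tool [-0.7 -1.4  3. ] roll/tilt [ 0.004 -0.    -0.513]
```

>>> carry_out(claw=[7.5, 7.5, 7.5, 7.5, 7.5, 7.5, 7.5, 7.5, 7.5, 7.5, 7.5, 7.5, 7.5], delta_pos=[[0, 0, 0], [0, 0, 0], [0, 0, 0], [0, 0, 0], [0, 0, 0], [0, 0, 0], [0, 0, 0], [0, 0, 0], [0, 0, 0], [0, 0, 0], [0, 0, 0], [0, 0, 0], [0, 0, 0]], angular=[[0, 0, 0], [0, 0, 0], [0, 0, 0], [0, 0, 0], [0, 0, 0.1275], [0, 0, 0.1275], [0, 0, 0.1275], [0, 0, 0.1275], [0, 0, 0.1275], [0, 0, 0.1275], [0, 0, 0.1275], [0, 0, 0.1275], [0, 0, 0]])

```text
clock: 20.3
position: [0.551, -0.0354, 0.1362]
ee_rot: [-2.825, 0.647, -0.743]
force: [0.7, 1.0, -0.0]
width: 0.82
gripper_force: 0.0
```

Run:
```python
from h import *
st()
```

```text
[0.0032 0.0004 0.0261] [-0.41  0.25  0.47  2.35 -1.29  0.16 -0.76] grip 0.0 7.53 F tool [ 0.1 -1.1  0.4] roll/tilt [ 0.003 -0.001  0.512]
```

>>> carry_out(claw=[4.5, 4.5, 4.5, 4.5, 4.5, 4.5, 4.5, 4.5, 4.5, 4.5, 4.5, 4.5, 4.5, 4.5, 4.5], delta_pos=[[0, 0, 0], [0, 0, 0], [0, 0, 0], [0, 0, 0], [0, 0, 0], [0, 0, 0], [0, 0, -0.05], [0, 0, -0.05], [0, 0, -0.05], [0, 0, -0.05], [0, 0, -0.05], [0, 0, -0.05], [0, 0, -0.05], [0, 0, -0.05], [0, 0, 0]], angular=[[0, 0, 0], [0, 0, 0], [0, 0, 0], [0, 0, 0], [0, 0, 0], [0, 0, 0], [0, 0, -0.1275], [0, 0, -0.1275], [0, 0, -0.1275], [0, 0, -0.1275], [0, 0, -0.1275], [0, 0, -0.1275], [0, 0, -0.1275], [0, 0, -0.1275], [0, 0, 0]])

```text
clock: 21.8
position: [0.5485, -0.0354, 0.1394]
ee_rot: [2.811, 0.831, 0.765]
force: [-2.2, -0.7, -0.3]
width: 0.538
gripper_force: 20.0
```

Run:
```python
from h import *
st()
```

```text
[0.0026 0.0006 0.0301] [-0.29  0.23  0.33  2.34 -1.08  0.13  0.06] grip 20.0 4.94 F tool [-2.1 -0.5 -0.8] roll/tilt [ 0.004 -0.    -0.513]
```

Two strokes done (about 7.8 mm). I'll release, back off along the spindle and re-measure.

>>> carry_out(claw=[9.1, 9.1, 9.1, 9.1, 9.1, 9.1, 9.1, 9.1, 9.1, 9.1], delta_pos=[[0, 0, 0], [0, 0, 0], [0, 0, 0], [0, 0, 0], [0, 0, -2], [0, 0, -2.5], [0, 0, -2.5], [0, 0, -2.5], [0, 0, -2], [0, 0, 0]], angular=[[0, 0, 0], [0, 0, 0], [0, 0, 0], [0, 0, 0], [0, 0, 0], [0, 0, 0], [0, 0, 0.12], [0, 0, 0.12], [0, 0, 0.12], [0, 0, 0.15]])

```text
clock: 22.8
position: [0.5153, -0.0319, 0.2032]
ee_rot: [2.98, 0.404, 0.811]
force: [0.0, 0.1, -0.3]
width: 0.989
gripper_force: 0.0
```

Run:
```python
from fit import *
st()
x,A,B=fit(x0=(-1,0,.0438,.040,.0128))
v=np.hstack([A,B]).clip(0,255).astype(np.uint8)[:,:,::-1]
cv2.imwrite('pics/f2.png',cv2.resize(v,(800,400),interpolation=cv2.INTER_NEAREST))
```

```text
[0.006  0.0061 0.1019] [-0.91  0.01  0.94  2.36 -0.26  0.26 -1.04] grip 0.0 9.08 F tool [-0.1 -0.1  0.3] roll/tilt [ 0.01   0.005 -0.205]
0.04 (0, 0) -> [-1.17  0.14] [42.79 39.61 13.89] gap mm 3.18 cost 240.46
0.04 (-2, -1) -> [-1.14  0.18] [43.43 40.13 12.92] gap mm 3.3 cost 234.41
0.0425 (0, 0) -> [-1.24  0.21] [44.17 40.5  13.53] gap mm 3.67 cost 235.37
0.0425 (-2, -1) -> [-1.14  0.04] [43.61 39.46 12.79] gap mm 4.15 cost 237.13
0.045 (0, 0) -> [-1.27  0.27] [45.43 40.82 13.83] gap mm 4.61 cost 238.16
0.045 (-2, -1) -> [-1.22  0.06] [43.26 39.88 12.81] gap mm 3.38 cost 237.99
[[49, 40, 33], [160, 163, 160], [78, 62, 32], [85, 65, 30], [50, 47, 30], [72, 66, 68], [67, 22, 20], [100, -2, -7], [75, 74, 77]]
```

View pics/f2.png

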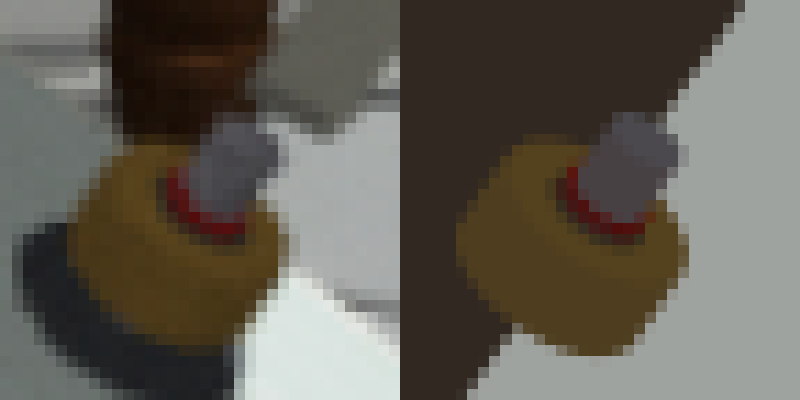

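The fit again matches the picture. About 3.7 mm (0.97 rad) is left, in line with the turning so far. One more stroke.

Run:
```python
from h import *
Rg=toolR(np.pi/3,roll=.5);a=arm.observe()['position']
plan(a,Rg);plan(dk(D,np.array([.0028,.0005,.075])),Rc=Rg);plan(dk(D,np.array([.0028,.0005,.028])),Rc=Rg)
```

```text
t 23.1 pos [ 0.5152 -0.0326  0.2022] goal [ 0.5152 -0.0326  0.2022] shift cm [0. 0. 0.] | n 0.0 then turn [-0.009 -0.001  0.71 ] 0.71 F [-0.4  0.5 -0.2]
t 23.1 pos [ 0.5152 -0.0326  0.2022] goal [ 0.5263 -0.0368  0.1784] shift cm [0.01 0.56 2.6 ] | n 2.7 F [-0.4  0.5 -0.2]
t 23.1 pos [ 0.5152 -0.0326  0.2022] goal [ 0.5497 -0.0354  0.1376] shift cm [0.01 0.56 7.3 ] | n 7.3 F [-0.4  0.5 -0.2]
```

>>> carry_out(claw=[9.1, 9.1, 9.1, 9.1, 9.1, 9.1, 9.1, 9.1, 9.1], delta_pos=[[0, 0, 0], [0, 0, 0], [0, 0, 0], [0, 0, 0], [0, 0, 0], [0, 0, 0], [0, 0.28, 1], [0, 0.28, 1.6], [0, 0, 0]], angular=[[-0.002, 0, 0.118], [-0.002, 0, 0.118], [-0.002, 0, 0.118], [-0.002, 0, 0.118], [-0.001, 0, 0.119], [0, 0, 0.119], [0, 0, 0], [0, 0, 0], [0, 0, 0]])

```text
clock: 24.0
position: [0.5235, -0.0361, 0.1825]
ee_rot: [-2.833, 0.635, -0.747]
force: [0.0, -0.7, -0.2]
width: 0.992
gripper_force: 0.0
```

Run:
```python
from h import *
st();plan(dk(D,np.array([.0028,.0005,.028])),toolR(np.pi/3,roll=.5))
```

```text
[0.0026 0.0015 0.0799] [-0.81  0.1   0.88  2.37 -0.65  0.23 -1.36] grip 0.0 9.11 F tool [0.2 0.6 0.1] roll/tilt [-0.    -0.     0.502]
t 24.0 pos [ 0.5235 -0.0361  0.1825] goal [ 0.5497 -0.0354  0.1376] shift cm [0.07 0.07 5.19] | n 5.2 then turn [ 0.     0.    -0.002] 0.002 F [ 0.  -0.7 -0.2]
```

>>> carry_out(claw=[9.1, 9.1, 9.1, 4.5, 4.5, 4.5, 4.5, 4.5, 4.5, 4.5, 4.5, 4.5], delta_pos=[[0.04, 0.04, 1.9], [0.03, 0.03, 1.9], [0, 0, 1.4], [0, 0, 0], [0, 0, 0], [0, 0, 0], [0, 0, 0], [0, 0, 0], [0, 0, 0], [0, 0, 0], [0, 0, 0], [0, 0, 0]], angular=[[0, 0, 0], [0, 0, 0], [0, 0, 0], [0, 0, 0], [0, 0, 0], [0, 0, 0], [0, 0, 0], [0, 0, 0], [0, 0, 0], [0, 0, 0], [0, 0, 0], [0, 0, 0]])

```text
clock: 25.2
position: [0.5482, -0.0364, 0.1406]
ee_rot: [-2.833, 0.638, -0.75]
force: [-6.0, -6.5, 1.3]
width: 0.534
gripper_force: 20.0
```

Run:
```python
from h import *
st()
```

```text
[ 0.0029 -0.0004  0.0313] [-0.4   0.23  0.45  2.35 -1.19  0.15 -0.85] grip 20.0 4.9 F tool [-1.3  7.8 -4.3] roll/tilt [-0.002  0.002  0.504]
```

>>> carry_out(claw=[4.5, 4.5, 4.5, 4.5, 4.5, 4.5, 4.5, 4.5, 4.5, 4.5], delta_pos=[[0, 0.2, 0], [0, 0, -0.047], [0, 0, -0.047], [0, 0, -0.047], [0, 0, -0.047], [0, 0, -0.047], [0, 0, -0.047], [0, 0, -0.047], [0, 0, -0.047], [0, 0, 0]], angular=[[0, 0, 0], [0, 0, -0.122], [0, 0, -0.122], [0, 0, -0.122], [0, 0, -0.122], [0, 0, -0.122], [0, 0, -0.122], [0, 0, -0.122], [0, 0, -0.122], [0, 0, 0]])

```text
clock: 26.2
position: [0.5462, -0.0354, 0.1437]
ee_rot: [2.831, 0.782, 0.774]
force: [-3.4, -0.0, 4.4]
width: 0.531
gripper_force: 20.0
```

>>> carry_out(claw=[9.1, 9.1, 9.1, 9.1, 9.1, 9.1, 9.1, 9.1, 9.1, 9.1], delta_pos=[[0, 0, 0], [0, 0, 0], [0, 0, 0], [0, 0, 0], [0, 0, -2], [0, 0, -2.5], [0, 0, -2.5], [0, 0, -2.5], [0, 0, -2], [0, 0, 0]], angular=[[0, 0, 0], [0, 0, 0], [0, 0, 0], [0, 0, 0], [0, 0, 0], [0, 0, 0], [0, 0, 0.12], [0, 0, 0.12], [0, 0, 0.12], [0, 0, 0.15]])

```text
clock: 27.2
position: [0.5133, -0.0318, 0.2054]
ee_rot: [2.994, 0.351, 0.816]
force: [0.9, 0.1, -0.6]
width: 0.989
gripper_force: 0.0
```

Run:
```python
from fit import *
st();measure()
x,A,B=fit(x0=(-1,0,.0438,.0437,.0128))
v=np.hstack([A,B]).clip(0,255).astype(np.uint8)[:,:,::-1]
cv2.imwrite('pics/f3.png',cv2.resize(v,(800,400),interpolation=cv2.INTER_NEAREST))
```

```text
[0.0054 0.0064 0.1047] [-0.87 -0.    0.89  2.36 -0.2   0.26 -1.14] grip 0.0 9.07 F tool [0.5 0.  1. ] roll/tilt [ 0.01   0.006 -0.169]
scene theta 1.99 err 2.2 0.83
top theta 1.97 err 0.3 0.71
0.04 (0, 0) -> [-1.07  0.19] [41.14 43.77 13.56] gap mm -2.63 cost 168.81
0.04 (-2, -1) -> [-1.02  0.04] [41.46 43.33 13.15] gap mm -1.86 cost 165.25
0.0425 (0, 0) -> [-1.07  0.25] [44.56 43.67 13.38] gap mm 0.89 cost 154.13
0.0425 (-2, -1) -> [-1.06  0.05] [42.92 43.02 12.24] gap mm -0.1 cost 160.99
0.045 (0, 0) -> [-1.16  0.24] [44.76 43.61 14.12] gap mm 1.15 cost 153.21
0.045 (-2, -1) -> [-1.    0.14] [44.76 43.29 13.14] gap mm 1.47 cost 155.41
[[45, 35, 27], [157, 160, 157], [76, 60, 30], [84, 64, 28], [67, 56, 30], [71, 67, 70], [70, 39, 27], [59, 7, 12], [75, 74, 77]]
```

View pics/f3.png

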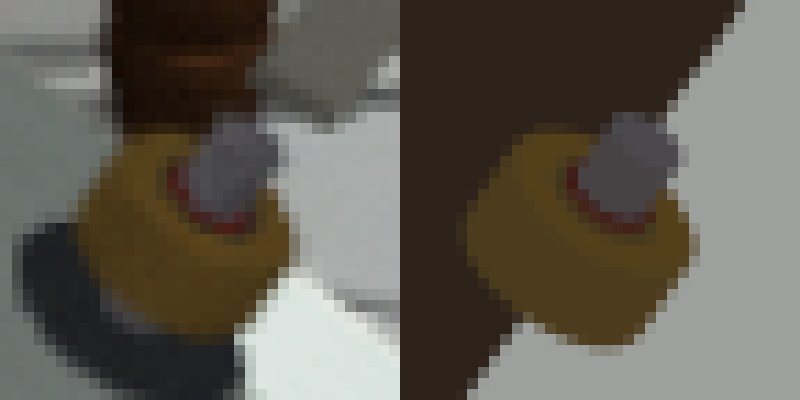

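The collar's top face now lies at the ring, with an estimated gap of 0 to 1 mm. The cover reads about 1.97 rad and the gripper hangs 40 mm clear of the spindle, so I'll hand in.

```bash
python3 -c "
from cell import arm
print(arm.sign_off())"
```

```text
the job is handed in; nothing more can be done
None
```

I handed the job in: the cover is fully back at its stop, the collar's top face is within about 1 mm of the red ring's middle by camera fit, and the gripper is clear; the hand-in gave no verdict.

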